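# Uncover the cam-lift nest and hold the part up

### The job

A terminal strip sits in the nest of the cam-lift fixture under a loose grey cover. Lift the cover off by its knob and set it down gently, right way up, on bare table top; only after that swing the cam lever by its barrel knob up to the point of highest lift, where the lever stands upright (not on over the top, where the strip sinks again). The lever springs back when let go, so finish while still holding its barrel knob there with the fingers: the strip stays raised, level in its nest and untouched, and the other things are left where they are.

Things in the scene. Friction and masses are not known exactly. Their poses are not given: they have to be found in the camera images.
- lift_fixture: Cam-lift fixture, bolted down: steel base plate 110 (x) x 140 (y) x 10 mm, aluminium nest block 73 x 96 mm, its shoulder 56 mm above the table, with a collar 57 x 80 mm up to 62 mm round an open pocket. Origin: centre of the plate's underside, on the table. x away from the robot (yaw -0.1 to 0.4 rad), y left, z up. Cam and lever are on its right side (-y).
- cover: Loose grey plastic cover, open below, 66 (x) x 89 (y) x 27 mm, walls 3 mm, 0.12 kg; black knob on top, 22 mm diameter, 31 to 53 mm above the origin. Origin: centre of the open underside; z up; x, y as the fixture's. Starts on the fixture's shoulder, origin 56 mm above the table, 1.5 mm play; lifts straight off. On the table its origin is at z = 0; the table round x 0.50, y 0.27 is bare.
- strip_in_nest: Green 6-way terminal strip 43 (x) x 66 (y) x 34 mm in the pocket of the fixture, standing loose on the lift table, 3 mm play all round. Origin: centre of its underside, 40 mm above the tabletop with the lift down, 56 mm at full lift; z up.
- cam_lever: Cam lever. Origin on the cam axle in the fixture's middle plane, 36 mm up; axle along y. The knob swings up and away from the robot (turn about +y). At rest (axes as the fixture's) the arm points to the robot (-x), 0.17 rad above level; at full lift it has turned 1.4 rad and is upright; end stop 2.1 rad. A spring pulls it to rest: 2 N at the knob near rest, 3 N at full lift.
- lever_knob (a point): Centre of the black barrel knob, 30 mm diameter, 28 mm long along y, flat ends, at the lever's end, 95 mm from the axle, 85 mm to the right (-y) of the fixture's middle; 52 mm above the table at rest, 131 mm at full lift. Rod 9 mm thick. Pinch it from above on its flat ends (fingers close along y, firm grip); it turns between the fingers as the lever turns and may lag them by 10 to 15 mm.
- cam_axle (a point): Point on the cam axle line in the lever's plane, 36 mm above the table; the barrel knob moves on a circle of 95 mm round it, in the fixture's x-z plane.
- lift_table (a joint): Lift of the table under the strip: 0 at rest, 0.016 m at the highest lift. It is 0.01925 (sin(0.17 + lever turn) - sin 0.17): it sinks again past the peak.
- loose_strip: Bystander: short green 2-way terminal strip, 43x23x34 mm, lying behind the fixture. Origin: centre of its underside.
- jar: Bystander: open clear jar of white pegs, 57 mm across, 46 high. Origin: centre of its underside.
- box: Bystander: small brown carton, 60x91x45 mm. Origin: centre of its underside.
- dish: Bystander: round steel dish of screws, 65 mm across, 19 high. Origin: centre of its underside.
- tester: Bystander: dark hand-held tester, 104x58x31 mm. Origin: centre of its underside.
- strip_b: Bystander: green 6-way terminal strip, 43x66x34 mm, lying on the table left of the screw feeder. Origin: centre of its underside.
- gauge: Bystander: plug gauge, 16x86x14 mm. Origin: centre of its underside.
- marker: Bystander: felt marker, 15x134x16 mm. Origin: centre of its underside.
Things that resemble listed ones, but are neither listed nor needed, are in the scene too. What is shaped like the cover but orange is not meant.

How it is judged:
On the way:
1. the cover stands right way up on the table, let go, with the cam lever still down (height (world z) of cover below 0.006 m and angle between cover's own z axis and vertical below 0.1 rad and contact force between the arm and cover below 0.1 N and linear speed of cover below 0.03 m/s and value of joint lift_table below 0.002 m), for 0.2 s.
At the end, for the whole second after the job is handed in: Lift within 0.8 mm of its 16 mm peak, fingers on the cam lever (over 1 N); strip raised over 53 mm, within 8 mm of nest centre, tilt under 0.12 rad, untouched; cover on the table top, underside within 6 mm, tilt under 0.1 rad, at rest, untouched (value of joint lift_table above 0.0152 m and contact force between the fingers and cam_lever above 1 N and height (world z) of cover below 0.006 m and angle between cover's own z axis and vertical below 0.1 rad and contact force between the arm and cover below 0.1 N and linear speed of cover below 0.03 m/s and horizontal distance between strip_in_nest and lift_fixture below 0.008 m and z of strip_in_nest in the frame of lift_fixture above 0.053 m and angle between strip_in_nest's own z axis and vertical below 0.12 rad and contact force between the arm and strip_in_nest below 0.1 N); the arm keeps its last pose, push and grip.
It fails at once if the lift is raised more than 4 mm while the cover is not yet down on the table (value of joint lift_table above 0.004 m and height (world z) of cover above 0.02 m).
It fails at once if the cover is dropped (faster than 0.5 m/s just above the table) (height (world z) of cover below 0.02 m and linear speed of cover above 0.5 m/s).
It fails at once if a bystander is moved more than 3 cm (distance of any of loose_strip, jar, box, dish, tester, strip_b, gauge, marker from where it was at the start of the episode above 0.03 m).
It also fails if it takes over 64 s, if anything falls off the work surface, if the arm or the gripper's body presses on something with over 40 N, if the wrist force passes 120 N, or if a joint passes its speed limit or range.

### The arm

A 6-joint arm with a two-finger parallel gripper is mounted at the origin on a cart in front of the work surface, level with it; the furniture and walls round the work are solid. World frame = base frame: x ahead of the robot, y to its left, z up, the work surface at z = 0. Lengths are in m, angles in rad, forces in N, time in s.
With the tool pointing down it reaches from about 0.35 to 0.725 m from the base axis. Payload 4.3 kg.
Tool frame: the origin (TCP) lies at the very end of the fingers, on their centre line; the grasp point (between the pads) lies 19 mm behind it; z points along the fingers, y is the direction in which the jaws open and shut (so a half turn about z gives the same grasp; the last joint's range is limited). The gripper opens to 85 mm and grips with 20 to 120 N. Pads are 22 mm wide; open, the fingers measure 114 mm over their backs; the gripper's body (76 mm by 85 mm) begins 54 mm behind the grasp point. The pads swing forward as they close: fully open they stand 13 mm farther back than shut.
Start: joints at [1.005, 0.377, 0.081, 1.274, 0, 1.46], TCP at [0.253, 0.516, 0.231] pointing down, gripper open.
Joint ranges: [-2.72, 2.72], [-0.84, 1.66], [-1.02, 1.22], [-1.77, 2.12], [-1.37, 1.28], [-3.14, 3.14]. Speed limits (rad/s): [2.57, 2.57, 3.14, 3.14, 3.14, 3.14].

### API

Orientations are given as a unit quaternion [w, x, y, z].
In Python, from plant import arm, viewer, job gives the robot as it stands. The module is installed in compiled form; this text tells all that it offers.
- The arm moves only by the tool apply_moves, never from a script. Its argument "rows" is one flat list of numbers, 5 for each row, row after row: the opening, from 0 (shut) to 1 (fully open), then the shift along the tool's x, y, z in m, then the turn about the tool's z in rad. A call has 1 to 12 rows; each row is the pose to reach, as a shift and turn from the pose commanded when the call began, along the tool's axes at that moment; what a row does not reach only later rows make up. A row lasts 1/12 s, in which the tool goes at most 41.7 mm and 7.16 degrees, less where a joint would pass 70% of its speed; a pose out of reach is approached as far as the arm can. A call with a gripper value outside its range is refused whole. The fingers move at their own pace and stop on an object; the grip force is fixed at half the most. Time passes only in rows, so rows that repeat a pose let the fingers close. It gives the time, the measured TCP pose, the force and the opening at its end, in the units of the state.
- arm.state(): the state, without advancing time (a new reading comes with each control period).
- viewer.capture(name): name is "side" or "top"; returns the picture (384x512x3 uint8, red, green, blue); there is no depth.
- viewer.get_calibration(name): a dict with "camera_matrix" (3x3 intrinsics, pixels), "view" (4x4, takes a point from world to camera coordinates). Camera axes: x right, y down, z forward; pixel columns grow to the right and rows downward; lengths in m; the calibration is good to about 2 mm. A picture is of the moment at which its call begins. get_calibration takes no time and is no camera call.
- job.finish_job(): hands the job in, once; it reports no verdict.
The state is a dict: "time": time; "q": joint angles; "qd": joint speeds; "effort": joint torques, N m; "ee_pos": TCP position; "eef_rot": TCP orientation; "contact_force": force on the tool from outside, world axes, zero at the start; "wrist_torque": the same for the moment, N m; "grip_width": opening from 0.0 (shut) to 1.0 (fully open).
Only numpy, scipy, OpenCV 4.12 (cv2) and the standard library are available. Lean on these libraries where they do the work, as an engineer would, in place of code of your own. Each camera call takes 0.05 s, during which the arm holds its last target. There are 200 camera calls.

## Working session

There is one attempt and no reset: what is moved stays moved. The work goes in short steps, Python scripts to look and compute and a tool call to move; the robot and the scene stay as the last step left them, time stands still between calls to the robot, and variables do not carry over. Pictures are saved under pics/ and viewed, about 8 in all and at most 12, crops included, and the job is handed in when it is done.

Besides the shell and the picture viewer there is one more tool, called as name(argument=value, ...) on one line, values as JSON. apply_moves: Moves the arm, as the interface text tells. Its arguments: {"type":"object","properties":{"rows":{"type":"array"}},"required":["rows"]}

```bash
mkdir -p pics; cat > h.py <<'E'
import numpy as np, cv2
from plant import arm, viewer, job
np.set_printoptions(precision=4,suppress=True)
def cal(n):
    c=viewer.get_calibration(n); return np.array(c["camera_matrix"]),np.array(c["view"])
def ray(n,u,v):
    K,V=cal(n); R,t=V[:3,:3],V[:3,3]; return -R.T@t, R.T@np.linalg.solve(K,[u,v,1.])
def onz(n,u,v,z):
    o,d=ray(n,u,v); return o+d*(z-o[2])/d[2]
def proj(n,p):
    K,V=cal(n); c=K@(V[:3,:3]@np.asarray(p)+V[:3,3]); return c[:2]/c[2]
def snap(n,f):
    im=viewer.capture(n)[:,:,::-1].copy(); cv2.imwrite(f"pics/{f}.png",im); return im
E
python3 - <<'E'
from h import *
a=snap("top","t0"); b=snap("side","s0")
for n in("top","side"):
    K,V=cal(n); print(n,K,-V[:3,:3].T@V[:3,3],V[:3,:3])
s=arm.state(); print(s)
E
```

```text
top [[427.3364   0.     255.1025]
 [  0.     427.3364 184.3575]
 [  0.       0.       1.    ]] [ 0.3542 -0.1056  1.536 ] [[-0.0152 -0.9999  0.0067]
 [-0.9963  0.0146 -0.0847]
 [ 0.0845 -0.0079 -0.9964]]
side [[384.3035   0.     262.0135]
 [  0.     384.3035 194.2359]
 [  0.       0.       1.    ]] [0.248  0.821  0.8598] [[-0.9708 -0.2396  0.0098]
 [-0.1625  0.6272 -0.7617]
 [ 0.1763 -0.7411 -0.6479]]
{'time': 0.1, 'q': array([ 1.0047,  0.378 ,  0.0798,  1.2744, -0.    ,  1.4605]), 'qd': array([-0.0004, -0.0019,  0.0015,  0.0003, -0.0011, -0.0012]), 'effort': array([  0.0012, -46.4693,  27.0583,   0.012 ,  -0.0001,   0.    ]), 'ee_pos': array([0.2528, 0.5158, 0.2304]), 'eef_rot': array([-0.0003,  0.2259,  0.9741, -0.0009]), 'contact_force': array([-0.8919,  0.1616,  0.1181]), 'wrist_torque': array([-0.0205, -0.0515, -0.0171]), 'grip_width': 1.0053663334591774}
```

View pics/t0.png

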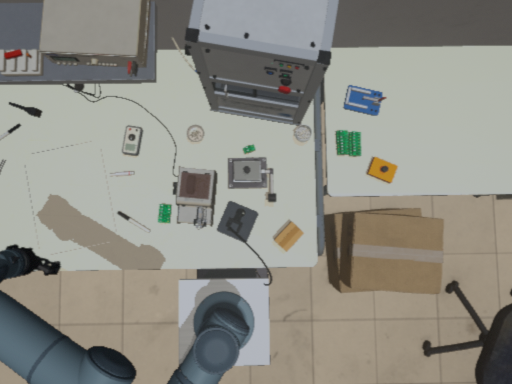

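View pics/s0.png

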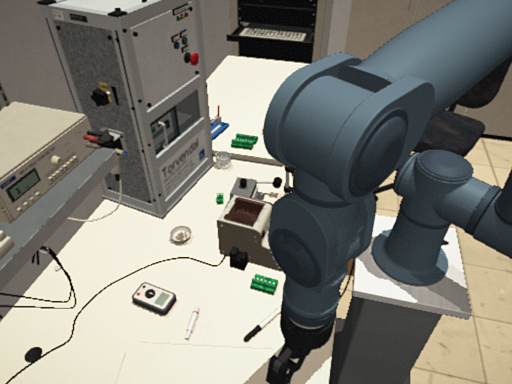

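The top view shows the fixture near (247,172) and the lever's black knob near (272,198). The screw feeder is on its left at (195,190), a soldering-stand-like block at (238,222), and the rack is above. I'll zoom in.

```bash
python3 - <<'E'
from h import *
a=cv2.imread("pics/t0.png"); b=cv2.imread("pics/s0.png")
c=cv2.resize(a[130:240,160:310],None,fx=5,fy=5,interpolation=cv2.INTER_CUBIC)
cv2.imwrite("pics/t0c.png",c)
for p in [(247,172),(272,198),(195,188)]: print(p,onz("top",*p,0.08))
for p in [(.5,.27,0),(.5,.2,0),(.4,.27,0)]: print(p,proj("top",p),proj("side",p))
E
```

```text
(247, 172) [ 0.5207 -0.09    0.08  ]
(272, 198) [ 0.4302 -0.1741  0.08  ]
(195, 188) [0.4683 0.0882 0.08  ]
(0.5, 0.27, 0) [147.4218 181.6514] [215.9431 296.3641]
(0.5, 0.2, 0) [166.8783 181.3697] [224.2651 275.4814]
(0.4, 0.27, 0) [147.2508 209.4401] [252.7267 304.474 ]
```

View pics/t0c.png

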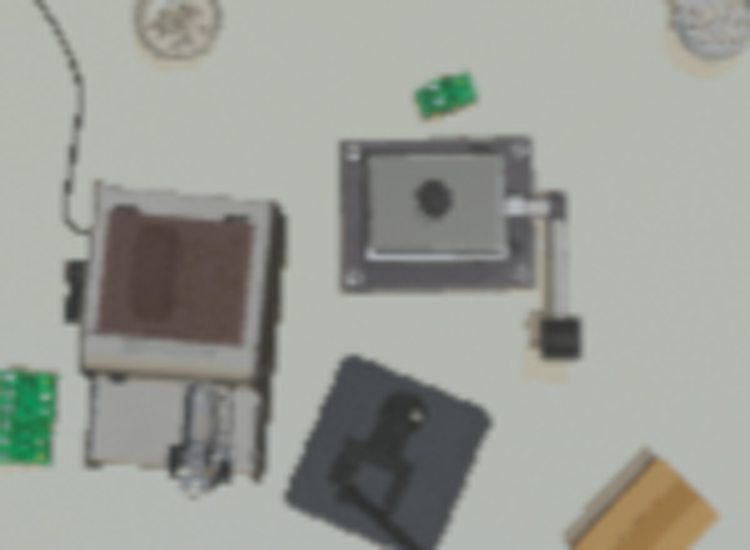

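```bash
python3 - <<'E'
from h import *
f=lambda x,y:(160+(x+.5)/5-.5,130+(y+.5)/5-.5)
P=[onz("top",*f(*p),.01) for p in [(340,142),(530,138),(535,292),(341,293)]]
print(np.array(P)); print("plate c",np.mean(P,0))
for a,b in((0,1),(3,2),(1,2),(0,3)):
    d=P[a]-P[b]; print(np.linalg.norm(d), np.arctan2(d[1],d[0]))
print("cover corners")
Q=[onz("top",*f(*p),.056) for p in [(365,258),(507,259)]]; print(np.array(Q))
Q=[onz("top",*f(*p),.083) for p in [(370,155),(505,154),(504,248),(370,248)]]; print(np.array(Q),np.mean(Q,0))
a=cv2.imread("pics/t0.png").astype(int); s=a.sum(2)
for nm,(x0,x1,y0,y1),z in(("cknob",(240,254,163,177),.108),("lknob",(264,280,190,205),.06)):
    m=np.zeros(s.shape,np.uint8); m[y0:y1,x0:x1]=s[y0:y1,x0:x1]<(180 if nm=="cknob" else 150)
    n,l,st,c=cv2.connectedComponentsWithStats(m); k=1+st[1:,4].argmax(); print(nm,st[k],c[k],onz("top",*c[k],z))
E
```

```text
[[ 0.5804 -0.0201  0.01  ]
 [ 0.5814 -0.157   0.01  ]
 [ 0.47   -0.1587  0.01  ]
 [ 0.4713 -0.0198  0.01  ]]
plate c [ 0.5258 -0.0889  0.01  ]
0.13690758092732355 1.5778476321128156
0.1389174248737851 1.5612959479304793
0.11136608291643628 0.014917300095704645
0.10906912280703569 -0.003170093592279796
cover corners
[[ 0.492  -0.0393  0.056 ]
 [ 0.4898 -0.138   0.056 ]]
[[ 0.5603 -0.0447  0.083 ]
 [ 0.5597 -0.1372  0.083 ]
 [ 0.4949 -0.1355  0.083 ]
 [ 0.4962 -0.044   0.083 ]] [ 0.5278 -0.0904  0.083 ]Traceback (most recent call last):
  File "<stdin>", line 13, in <module>
ValueError: attempt to get argmax of an empty sequence
```

apply_moves(rows=[1, -0.02, -0.02, -0.07, 0, 1, -0.06, -0.05, -0.1, -0.1, 1, -0.1, -0.08, -0.1, -0.2, 1, -0.13, -0.11, -0.1, -0.3, 1, -0.16, -0.135, -0.1, -0.4, 1, -0.19, -0.16, -0.1, -0.456, 1, -0.22, -0.185, -0.1, -0.456, 1, -0.25, -0.21, -0.1, -0.456, 1, -0.28, -0.235, -0.1, -0.456, 1, -0.31, -0.26, -0.1, -0.456, 1, -0.34, -0.285, -0.1, -0.456, 1, -0.37, -0.31, -0.1, -0.456])

```text
time: 1.1
ee_pos: [0.4388, 0.0957, 0.3311]
eef_rot: [-0.0, -0.0, 1.0, 0.0]
contact_force: [0.8, 1.2, -0.2]
grip_width: 0.999
```

apply_moves(rows=[1, -0.015, -0.035, 0, 0, 1, -0.03, -0.07, 0, 0, 1, -0.045, -0.1, 0.03, 0, 1, -0.06, -0.13, 0.06, 0, 1, -0.07, -0.15, 0.09, 0, 1, -0.078, -0.165, 0.12, 0, 1, -0.078, -0.165, 0.14, 0, 1, -0.078, -0.165, 0.14, 0])

```text
time: 1.77
ee_pos: [0.5133, -0.0674, 0.1858]
eef_rot: [-0.005, 0.001, 1.0, 0.001]
contact_force: [-0.5, 0.1, -0.2]
grip_width: 1.003
```

```bash
python3 - <<'E'
from h import *
b=snap("side","s1"); t=snap("top","t1"); s=arm.state(); print(s["ee_pos"],s["q"])
e=s["ee_pos"]; print(proj("side",e),proj("side",(.527,-.0895,.109)))
u,v=map(int,proj("side",(.527,-.0895,.12)))
c=cv2.resize(b[v-60:v+50,u-65:u+65],None,fx=4,fy=4,interpolation=cv2.INTER_CUBIC)
d=cv2.resize(t[120:230,190:300],None,fx=4,fy=4,interpolation=cv2.INTER_CUBIC)[:440]
print(u,v); cv2.imwrite("pics/s1c.png",c)
cv2.imwrite("pics/st1.png",cv2.resize(np.hstack([c,d]),(0,0),fx=.82,fy=.82))
E
```

```text
[ 0.5158 -0.067   0.1908] [-0.2513  0.2841 -0.157   1.1325  0.0003 -0.2514]
[243.873  163.5657] [242.9437 180.0937]
242 177
```

View pics/st1.png

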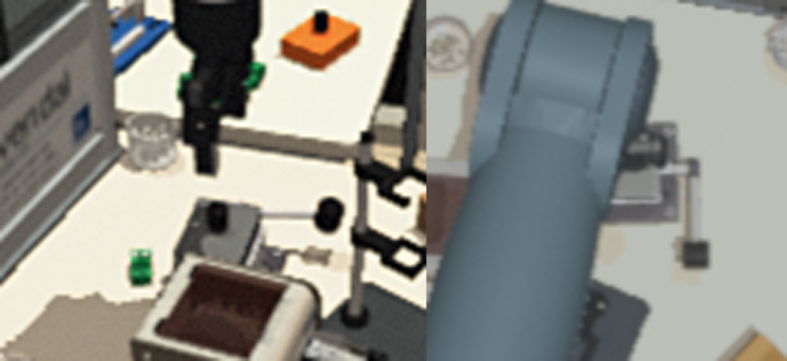

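```bash
python3 - <<'E'
from h import *
def tri(a,b):
    P=[]
    for n,(u,v) in(("side",a),("top",b)):
        K,V=cal(n); P.append(K@V[:3])
    X=cv2.triangulatePoints(P[0],P[1],np.array(a,float).reshape(2,1),np.array(b,float).reshape(2,1)); X=(X[:3]/X[3]).ravel()
    return X,proj("side",X)-a,proj("top",X)-b
print("post",tri((288.6,158.2),(243,212.4)))
f=lambda x,y:(177+x/3.28,117+y/3.28)
print("post base?",onz("side",*f(355,318),.01))
for z in(.1,.15,.2,.25):print(z,onz("side",288.6,158.2,z),onz("top",243,212.4,z))
print("lknob",onz("side",*f(329,215),.052), onz("top",160+560/5,130+337/5,.06))
print("cknob",onz("side",*f(217,215),.1), onz("top",*(160+432.5/5,130+198.5/5),.108))
t=cv2.imread("pics/t0.png").astype(int).sum(2)
print(t[162:178,238:258])
print(arm.state()["ee_pos"])
E
```

```text
post (array([ 0.3821, -0.0774,  0.2265]), array([0.9791, 0.0906]), array([-0.1122, -0.7368]))
post base? [ 0.3834 -0.0746  0.01  ]
0.1 [ 0.4122 -0.2564  0.1   ] [ 0.3823 -0.075   0.1   ]
0.15 [ 0.4014 -0.1855  0.15  ] [ 0.3813 -0.0761  0.15  ]
0.2 [ 0.3906 -0.1146  0.2   ] [ 0.3803 -0.0771  0.2   ]
0.25 [ 0.3798 -0.0437  0.25  ] [ 0.3794 -0.0782  0.25  ]
lknob [ 0.4326 -0.1749  0.052 ] [ 0.4333 -0.1751  0.06  ]
cknob [ 0.5262 -0.0885  0.1   ] [ 0.5253 -0.0888  0.108 ]
[[377 375 378 380 383 385 385 382 383 384 385 385 386 382 386 386 384 384
  383 384]
 [380 379 378 380 379 379 381 381 382 383 382 383 381 382 381 381 382 382
  385 384]
 [379 381 378 380 381 381 380 378 378 380 380 382 382 382 384 381 383 381
  384 383]
 [378 376 379 380 380 377 370 359 352 357 367 378 382 381 381 384 383 383
  383 385]
 [379 379 381 378 380 369 326 252 226 240 302 366 381 381 384 382 384 385
  383 386]
 [379 380 380 381 370 325 247 196 188 194 241 314 367 381 384 384 384 384
  385 385]
 [380 381 381 380 343 265 213 191 194 192 202 246 324 378 384 384 384 385
  383 386]
 [380 382 381 379 348 267 197 190 194 200 203 238 321 378 385 385 384 386
  384 385]
 [380 381 383 382 369 314 216 191 202 206 207 222 307 378 386 386 383 383
  385 385]
 [383 383 383 380 368 317 240 196 195 205 208 247 329 380 385 386 388 388
  387 387]
 [383 382 380 381 370 344 304 228 205 200 226 311 375 386 388 387 386 389
  389 388]
 [381 384 386 381 374 358 345 319 282 269 320 374 387 386 390 387 390 387
  387 388]
 [385 386 384 385 383 383 371 352 353 351 366 384 387 388 389 388 388 389
  388 387]
 [383 385 384 385 386 384 374 372 381 385 386 389 387 386 387 386 388 390
  388 390]
 [383 385 386 386 386 387 387 384 388 387 388 387 387 387 388 390 390 392
  390 389]
 [383 383 386 386 386 386 388 388 387 387 389 390 387 389 388 391 391 390
  390 390]]
[ 0.5158 -0.067   0.1908]
```

The side view shows the gripper above the cover knob at about (243,182). The lever knob is at (277,182), and there's a clip stand with its post at about (0.38,-0.08), 0.23 m high. I'll correct sideways and go lower.

apply_moves(rows=[1, -0.01, -0.022, 0.02, 0, 1, -0.01, -0.022, 0.04, 0, 1, -0.01, -0.022, 0.05, 0, 1, -0.01, -0.022, 0.05, 0, 1, -0.01, -0.022, 0.05, 0])

```text
time: 2.28
ee_pos: [0.5268, -0.0885, 0.1424]
eef_rot: [0.0, -0.001, 1.0, 0.0]
contact_force: [-0.5, -0.3, 0.5]
grip_width: 0.999
```

```bash
cat >> h.py <<'E'
def st():
    s=arm.state(); print(round(s["time"],2),"pos",s["ee_pos"],"rot",s["eef_rot"],"F",s["contact_force"],"w",round(s["grip_width"],3)); open("q.txt","a").write(" ".join(map(str,list(s["q"])+list(s["ee_pos"])))+"\n"); return s
E
python3 -c "from h import *; print(st()['q'])"
```

```text
2.28 pos [ 0.5268 -0.0885  0.1424] rot [ 0.0002 -0.0007  1.      0.0001] F [-0.4975 -0.3143  0.4786] w 0.999
[-0.2854  0.3381 -0.2112  1.0212  0.0003 -0.2868]
```

apply_moves(rows=[1, 0.0005, 0, 0.015, 0, 1, 0.0005, 0, 0.03, 0, 1, 0.0005, 0, 0.042, 0, 1, 0.0005, 0, 0.05, 0, 1, 0.0005, 0, 0.054, 0, 1, 0.0005, 0, 0.054, 0, 0, 0.0005, 0, 0.054, 0, 0, 0.0005, 0, 0.054, 0, 0, 0.0005, 0, 0.054, 0, 0, 0.0005, 0, 0.054, 0, 0, 0.0005, 0, 0.054, 0, 0, 0.0005, 0, 0.054, 0])

```text
time: 3.28
ee_pos: [0.5268, -0.0894, 0.0879]
eef_rot: [0.001, -0.0, 1.0, -0.0]
contact_force: [-0.4, 0.3, 3.4]
grip_width: 0.231
```

```bash
python3 -c "from h import *; print(st()['q'])"
```

```text
3.28 pos [ 0.5268 -0.0894  0.0879] rot [ 0.0005 -0.0001  1.     -0.0001] F [-0.3511  0.3263  3.415 ] w 0.231
[-0.2869  0.3831 -0.2974  0.8892  0.     -0.2871]
```

apply_moves(rows=[0, 0, 0, -0.004, 0, 0, 0, 0, -0.01, 0, 0, 0, 0, -0.018, 0, 0, 0, 0, -0.028, 0, 0, 0, 0, -0.04, 0, 0, 0, 0, -0.055, 0, 0, 0, 0, -0.075, 0, 0, 0, 0, -0.095, 0, 0, 0, 0, -0.115, 0, 0, 0, 0, -0.13, 0, 0, 0, 0, -0.14, 0, 0, 0, 0, -0.14, 0])

```text
time: 4.28
ee_pos: [0.5279, -0.0897, 0.2304]
eef_rot: [0.003, -0.0, 1.0, -0.001]
contact_force: [0.2, -0.7, 0.1]
grip_width: 0.231
```

```bash
python3 - <<'E'
from h import *
st(); b=snap("side","s2"); c=cv2.resize(b[80:220,170:330],None,fx=4,fy=4,interpolation=cv2.INTER_CUBIC); cv2.imwrite("pics/s2c.png",c)
E
```

```text
4.28 pos [ 0.5279 -0.0897  0.2304] rot [ 0.0025 -0.0001  1.     -0.0007] F [ 0.2463 -0.7227  0.0831] w 0.231
```

View pics/s2c.png

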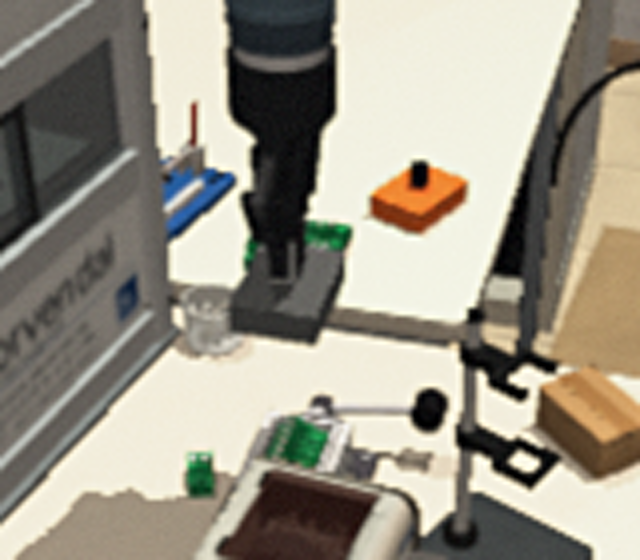

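The cover hangs level from the gripper (290,290 in the crop), and the strip is exposed in the nest (300,440). I'll carry the cover high over the feeder.

apply_moves(rows=[0, 0, 0, -0.03, 0, 0, 0, 0.01, -0.06, 0, 0, 0.002, 0.03, -0.08, 0, 0, 0.004, 0.06, -0.08, 0, 0, 0.007, 0.095, -0.08, 0, 0, 0.01, 0.13, -0.08, 0, 0, 0.012, 0.165, -0.08, 0, 0, 0.014, 0.2, -0.08, 0, 0, 0.016, 0.235, -0.08, 0, 0, 0.018, 0.27, -0.08, 0, 0, 0.02, 0.3, -0.08, 0, 0, 0.021, 0.32, -0.08, 0])

```text
time: 5.33
ee_pos: [0.504, 0.2334, 0.3057]
eef_rot: [-0.001, -0.001, 1.0, 0.0]
contact_force: [0.4, -0.2, -0.6]
grip_width: 0.232
```

apply_moves(rows=[0, 0.001, 0.015, 0, 0, 0, 0.001, 0.024, 0.01, 0, 0, 0.001, 0.024, 0.03, 0, 0, 0.001, 0.024, 0.05, 0, 0, 0.001, 0.024, 0.07, 0, 0, 0.001, 0.024, 0.09, 0, 0, 0.001, 0.024, 0.11, 0, 0, 0.001, 0.024, 0.13, 0, 0, 0.001, 0.024, 0.15, 0, 0, 0.001, 0.024, 0.165, 0, 0, 0.001, 0.024, 0.17, 0, 0, 0.001, 0.024, 0.17, 0])

```text
time: 6.33
ee_pos: [0.5022, 0.2535, 0.1345]
eef_rot: [-0.002, 0.0, 1.0, -0.001]
contact_force: [0.3, -0.4, -0.6]
grip_width: 0.229
```

```bash
python3 - <<'E'
from h import *
print(st()["q"]); b=snap("side","s3"); c=cv2.resize(b[180:340,120:320],None,fx=3,fy=3,interpolation=cv2.INTER_CUBIC); cv2.imwrite("pics/s3c.png",c)
E
```

```text
6.33 pos [0.5022 0.2535 0.1345] rot [-0.0025  0.0002  1.     -0.001 ] F [ 0.2716 -0.4364 -0.6195] w 0.229
[ 0.3547  0.4021 -0.1371  1.037  -0.0001  0.3551]
```

View pics/s3c.png

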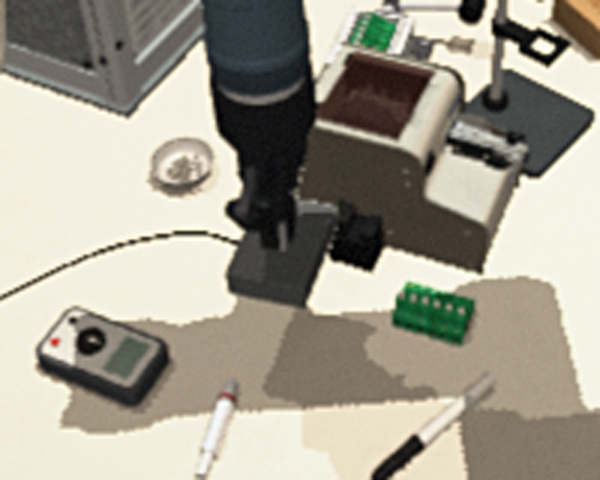

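The cover hangs level over bare table. The gauge (232,382), cable, feeder and strip_b are all clear of it. Lowering.

apply_moves(rows=[0, 0, 0, 0.02, 0, 0, 0, 0, 0.04, 0, 0, 0, 0, 0.055, 0, 0, 0, 0, 0.07, 0, 0, 0, 0, 0.08, 0, 0, 0, 0, 0.086, 0, 0, 0, 0, 0.089, 0, 0, 0, 0, 0.09, 0, 0, 0, 0, 0.09, 0])

```text
time: 7.13
ee_pos: [0.5048, 0.2549, 0.0479]
eef_rot: [0.001, -0.0, 1.0, 0.0]
contact_force: [0.4, 0.5, -1.1]
grip_width: 0.23
```

```bash
python3 -c "from h import *; print(st()['q'])"
```

```text
7.13 pos [0.5048 0.2549 0.0479] rot [ 0.0005 -0.0001  1.      0.0002] F [ 0.3635  0.5223 -1.0558] w 0.23
[ 0.3554  0.4782 -0.262   0.8295  0.      0.3552]
```

apply_moves(rows=[0, 0, 0, 0.004, 0, 0, 0, 0, 0.008, 0, 0, 0, 0, 0.011, 0, 0, 0, 0, 0.013, 0, 0, 0, 0, 0.0145, 0, 0, 0, 0, 0.0155, 0, 0, 0, 0, 0.0155, 0, 0, 0, 0, 0.0155, 0])

```text
time: 7.8
ee_pos: [0.5043, 0.2547, 0.0319]
eef_rot: [0.0, -0.0, 1.0, 0.0]
contact_force: [-0.5, -1.0, 0.8]
grip_width: 0.23
```

```bash
python3 -c "from h import *; st()"
```

```text
7.8 pos [0.5043 0.2547 0.0319] rot [ 0.0001 -0.0001  1.      0.    ] F [-0.4698 -1.0179  0.7662] w 0.23
```

apply_moves(rows=[0, 0, 0, 0.0007, 0, 0, 0, 0, 0.0013, 0, 0, 0, 0, 0.0013, 0, 0, 0, 0, 0.0013, 0])

```text
time: 8.13
ee_pos: [0.5043, 0.2547, 0.0318]
eef_rot: [0.0, -0.0, 1.0, 0.0]
contact_force: [-4.2, -2.5, 10.6]
grip_width: 0.232
```

Contact at 10 N, so the cover is on the table. Releasing, then going straight up.

apply_moves(rows=[0.3, 0, 0, -0.001, 0, 0.5, 0, 0, -0.001, 0, 1, 0, 0, -0.001, 0, 1, 0, 0, -0.001, 0, 1, 0, 0, -0.001, 0, 1, 0, 0, -0.01, 0, 1, 0, 0, -0.03, 0, 1, 0, 0, -0.06, 0, 1, 0, 0, -0.095, 0, 1, 0, 0, -0.13, 0, 1, 0, 0, -0.165, 0, 1, 0, 0, -0.2, 0])

```text
time: 9.13
ee_pos: [0.5039, 0.2546, 0.233]
eef_rot: [0.0, -0.0, 1.0, 0.0]
contact_force: [0.5, -0.6, 0.9]
grip_width: 1.001
```

```bash
python3 - <<'E'
from h import *
print(st()["q"]); b=snap("side","s4"); c=cv2.resize(b[140:340,120:320],None,fx=3,fy=3,interpolation=cv2.INTER_CUBIC); cv2.imwrite("pics/s4c.png",c)
# arm kinematics fit (planar): r,z from q
from scipy.optimize import least_squares
D=np.array([list(map(float,l.split())) for l in open("q.txt")]+[[1.0047,.378,.0798,1.2744,0,1.4605,.2528,.5158,.2304],[-.2513,.2841,-.157,1.1325,0,-.2514,.5158,-.067,.1908]])
q1,q2,q3=D[:,0],D[:,1],D[:,2]; a=q2-q3
r=D[:,6]*np.cos(q1)+D[:,7]*np.sin(q1); lat=-D[:,6]*np.sin(q1)+D[:,7]*np.cos(q1)
print("lat",lat)
f=lambda p:np.r_[p[0]*np.sin(q2)+p[1]*np.cos(a)+p[2]-r, p[0]*np.cos(q2)-p[1]*np.sin(a)+p[3]-D[:,8]]
s=least_squares(f,[.4,.4,0,0]); print(s.x,abs(s.fun).max())
E
```

```text
9.13 pos [0.5039 0.2546 0.233 ] rot [ 0.0003 -0.0001  1.      0.0001] F [ 0.4828 -0.5903  0.8884] w 1.001
[0.3554 0.3547 0.0522 1.2677 0.0001 0.3552]
lat [0.0634 0.0633 0.0633 0.0633 0.0633 0.0633 0.0633 0.0633 0.0634]
[ 0.6326  0.39   -0.0197 -0.2486] 0.015607917452286846
```

View pics/s4c.png

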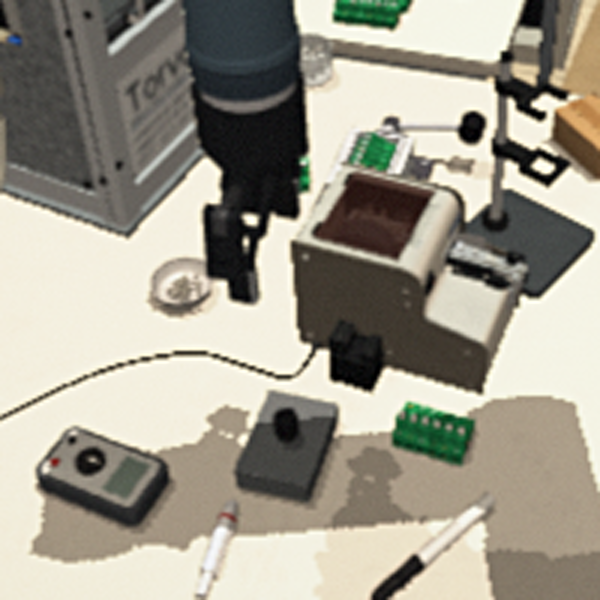

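The cover stands upright on the table at crop (287,440), let go, and its neighbours haven't moved. Next I'll check the forearm's clearance over the clip stand.

```bash
python3 - <<'E'
from h import *
D=np.array([list(map(float,l.split())) for l in open("q.txt")]+[[1.0047,.378,.0798,1.2744,0,1.4605,.2528,.5158,.2304],[-.2513,.2841,-.157,1.1325,0,-.2514,.5158,-.067,.1908]])
q1,q2,q3=D[:,0],D[:,1],D[:,2]; a=q2-q3; n=len(q1)
r=D[:,6]*np.cos(q1)+D[:,7]*np.sin(q1)
o=np.ones(n);z=0*o
M=np.r_[np.c_[np.sin(q2),np.cos(a),np.sin(a),o,z],np.c_[np.cos(q2),-np.sin(a),np.cos(a),z,o]]
p,res,rk,sv=np.linalg.lstsq(M,np.r_[r,D[:,8]],rcond=None); print(p,rk,sv,abs(M@p-np.r_[r,D[:,8]]).max())
for pos in D[[1,2]]: print(pos)
E
```

```text
[ 0.4941  0.3832  0.0738  0.0012 -0.1867] 5 [5.1808 4.2263 0.3841 0.3723 0.1102] 0.0022739038688064372
[-0.2869  0.3831 -0.2974  0.8892  0.     -0.2871  0.5268 -0.0894  0.0879]
[-0.2869  0.2917 -0.0431  1.2307  0.0001 -0.2871  0.5279 -0.0897  0.2304]
```

The forearm axis stays about 0.3 m above the TCP, so it clears the 0.23 m post. Heading for the lever, going high.

apply_moves(rows=[1, 0, -0.01, -0.03, 0, 1, 0, -0.03, -0.06, 0, 1, 0, -0.065, -0.08, 0, 1, 0, -0.1, -0.08, 0, 1, 0, -0.135, -0.08, 0, 1, 0, -0.17, -0.08, 0, 1, 0, -0.205, -0.08, 0, 1, 0, -0.24, -0.08, 0, 1, 0, -0.275, -0.08, 0, 1, 0, -0.31, -0.08, 0, 1, 0, -0.345, -0.08, 0, 1, 0, -0.38, -0.08, 0])

```text
time: 10.18
ee_pos: [0.5039, -0.1269, 0.311]
eef_rot: [0.0, -0.0, 1.0, -0.0]
contact_force: [-0.4, -0.5, 0.7]
grip_width: 0.997
```

apply_moves(rows=[1, 0.02, -0.03, 0, 0, 1, 0.045, -0.045, 0, 0, 0.7, 0.07, -0.049, 0.02, 0, 0.7, 0.072, -0.049, 0.05, 0, 0.7, 0.072, -0.049, 0.08, 0, 0.7, 0.072, -0.049, 0.11, 0, 0.7, 0.072, -0.049, 0.135, 0, 0.7, 0.072, -0.049, 0.155, 0, 0.7, 0.072, -0.049, 0.17, 0, 0.7, 0.072, -0.049, 0.18, 0, 0.7, 0.072, -0.049, 0.18, 0, 0.7, 0.072, -0.049, 0.18, 0])

```text
time: 11.18
ee_pos: [0.432, -0.1741, 0.1305]
eef_rot: [-0.0, -0.0, 1.0, 0.0]
contact_force: [0.1, -0.3, 0.0]
grip_width: 0.702
```

```bash
python3 - <<'E'
from h import *
print(st()["q"]); b=snap("side","s5"); t=snap("top","t5")
c=cv2.resize(b[110:220,200:340],None,fx=4,fy=4,interpolation=cv2.INTER_CUBIC)
cv2.imwrite("pics/s5c.png",c)
E
```

```text
11.18 pos [ 0.432  -0.1741  0.1305] rot [-0.0004 -0.0001  1.      0.0003] F [ 0.1403 -0.2593  0.0304] w 0.702
[-0.5195  0.2197 -0.4077  0.9443  0.0001 -0.5197]
```

View pics/s5c.png

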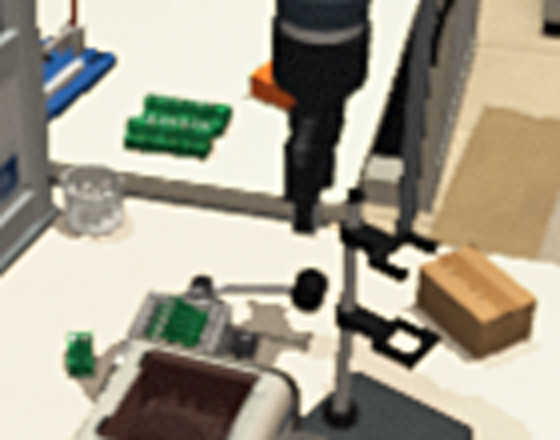

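The fingers (307,220) are right above the barrel knob (310,290), with the stand's post in front of them and clear. Descending and gripping.

apply_moves(rows=[0.7, -0.0005, -0.0005, 0.02, 0, 0.7, -0.0005, -0.0005, 0.04, 0, 0.7, -0.0005, -0.0005, 0.06, 0, 0.7, -0.0005, -0.0005, 0.075, 0, 0.7, -0.0005, -0.0005, 0.087, 0, 0.7, -0.0005, -0.0005, 0.095, 0, 0.7, -0.0005, -0.0005, 0.096, 0, 0, -0.0005, -0.0005, 0.096, 0, 0, -0.0005, -0.0005, 0.096, 0, 0, -0.0005, -0.0005, 0.096, 0, 0, -0.0005, -0.0005, 0.096, 0, 0, -0.0005, -0.0005, 0.096, 0])

```text
time: 12.28
ee_pos: [0.4338, -0.175, 0.0355]
eef_rot: [0.001, -0.0, 1.0, -0.0]
contact_force: [-0.3, 1.0, 5.9]
grip_width: 0.314
```

```bash
python3 - <<'E'
from h import *
st()
# path shifts (tool x=-X, z=-Z) from phi 0.17
for ph in np.linspace(.17,1.62,16)[1:]:
    print(round(ph,2), round(.095*(np.cos(ph)-np.cos(.17)),3), round(-.095*(np.sin(ph)-np.sin(.17)),3))
E
```

```text
12.28 pos [ 0.4338 -0.175   0.0355] rot [ 0.0011 -0.0003  1.     -0.0002] F [-0.3293  0.9975  5.9066] w 0.314
0.27 -0.002 -0.009
0.36 -0.005 -0.018
0.46 -0.009 -0.026
0.56 -0.013 -0.034
0.65 -0.018 -0.042
0.75 -0.024 -0.049
0.85 -0.031 -0.055
0.94 -0.038 -0.061
1.04 -0.046 -0.066
1.14 -0.054 -0.07
1.23 -0.062 -0.074
1.33 -0.071 -0.076
1.43 -0.08 -0.078
1.52 -0.089 -0.079
1.62 -0.098 -0.079
```

apply_moves(rows=[0, -0.001, 0, -0.005, 0, 0, -0.003, 0, -0.012, 0, 0, -0.005, 0, -0.018, 0, 0, -0.009, 0, -0.026, 0, 0, -0.013, 0, -0.034, 0, 0, -0.018, 0, -0.042, 0, 0, -0.024, 0, -0.049, 0, 0, -0.031, 0, -0.055, 0, 0, -0.038, 0, -0.061, 0, 0, -0.046, 0, -0.066, 0, 0, -0.046, 0, -0.066, 0])

```text
time: 13.2
ee_pos: [0.4766, -0.1747, 0.0995]
eef_rot: [-0.003, -0.0, 1.0, -0.0]
contact_force: [-3.4, -2.4, -6.6]
grip_width: 0.316
```

```bash
python3 - <<'E'
from h import *
st(); b=snap("side","s6")
c=cv2.resize(b[110:220,200:340],None,fx=4,fy=4,interpolation=cv2.INTER_CUBIC)
cv2.imwrite("pics/s6c.png",c)
E
```

```text
13.2 pos [ 0.4766 -0.1747  0.0995] rot [-0.0032 -0.0001  1.     -0.0001] F [-3.4418 -2.4176 -6.5854] w 0.316
```

View pics/s6c.png

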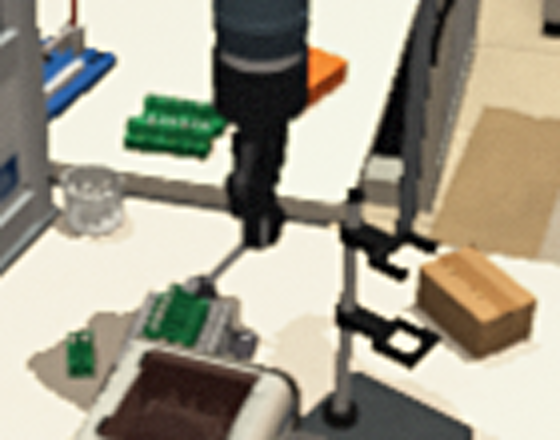

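The lever follows at mid-swing: the rod runs from (205,285) to (260,235) and the strip is rising. Continuing to upright.

apply_moves(rows=[0, -0.008, 0, -0.004, 0, 0, -0.016, 0, -0.008, 0, 0, -0.025, 0, -0.01, 0, 0, -0.034, 0, -0.012, 0, 0, -0.043, 0, -0.013, 0, 0, -0.052, 0, -0.013, 0, 0, -0.054, 0, -0.013, 0, 0, -0.054, 0, -0.013, 0, 0, -0.054, 0, -0.013, 0])

```text
time: 14.0
ee_pos: [0.5295, -0.1745, 0.1129]
eef_rot: [-0.003, 0.0, 1.0, 0.0]
contact_force: [-6.6, -1.6, -0.4]
grip_width: 0.31
```

```bash
python3 - <<'E'
from h import *
st(); b=snap("side","s7"); t=snap("top","t7")
c=cv2.resize(b[110:210,195:295],None,fx=5,fy=5,interpolation=cv2.INTER_CUBIC)
cv2.imwrite("pics/s7c.png",c)
for p in [(.526,-.175,.036),(.526,-.175,.1),(.526,-.175,.131),(.51,-.175,.13)]: print(p,(proj("side",p)-[195,110])*5)
E
```

```text
14.0 pos [ 0.5295 -0.1745  0.1129] rot [-0.0031  0.0004  1.      0.0001] F [-6.612  -1.5667 -0.3846] w 0.31
(0.526, -0.175, 0.036) [277.8634 359.4913]
(0.526, -0.175, 0.1) [276.9549 284.2783]
(0.526, -0.175, 0.131) [276.4934 246.0664]
(0.51, -0.175, 0.13) [300.1192 250.9025]
```

View pics/s7c.png

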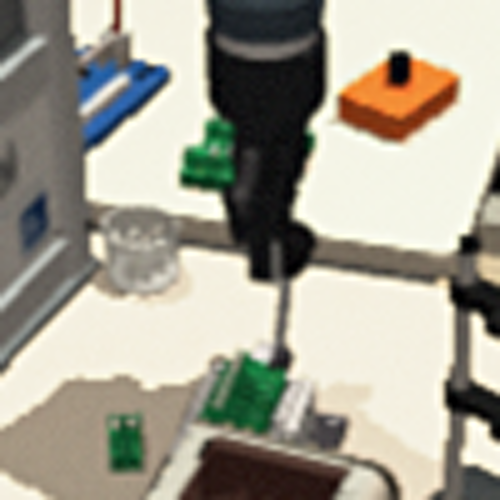

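The lever is nearly upright: the rod runs from (280,358) to (287,270) and the knob sits about 10 mm behind the fingers, roughly 0.1 rad short. The strip stands raised and level. I'll nudge it on.

apply_moves(rows=[0, -0.004, 0, 0, 0, 0, -0.007, 0, 0, 0, 0, -0.008, 0, 0, 0, 0, -0.008, 0, 0, 0, 0, -0.008, 0, 0, 0, 0, -0.008, 0, 0, 0])

```text
time: 14.6
ee_pos: [0.537, -0.1745, 0.1125]
eef_rot: [-0.003, 0.0, 1.0, 0.0]
contact_force: [-7.0, -2.3, -2.1]
grip_width: 0.317
```

```bash
python3 - <<'E'
from h import *
st(); b=snap("side","s8")
c=cv2.resize(b[140:190,225:275],None,fx=10,fy=10,interpolation=cv2.INTER_CUBIC)
d=cv2.resize(b[220:340,120:250],None,fx=3,fy=3); d=cv2.copyMakeBorder(d,0,500-d.shape[0],0,0,cv2.BORDER_CONSTANT)
cv2.imwrite("pics/s8c.png",cv2.resize(np.hstack([c,d]),None,fx=.89,fy=.89))
for p in [(.526,-.175,.036),(.526,-.175,.1),(.526,-.175,.131)]: print(p,(proj("side",p)-[225,140])*8.9)
# bystanders: same colour-change check vs start, left part
s4=cv2.imread("pics/s4.png").astype(int); m=abs(b.astype(int)-s4).sum(2)>90
print("changed px round cover/left things",m[265:340,120:290].sum())
E
```

```text
14.6 pos [ 0.537  -0.1745  0.1125] rot [-0.0035  0.0002  1.      0.0002] F [-7.0028 -2.2574 -2.1139] w 0.317
(0.526, -0.175, 0.036) [227.5968 372.8945]
(0.526, -0.175, 0.1) [225.9798 239.0153]
(0.526, -0.175, 0.131) [225.1582 170.9982]
changed px round cover/left things 5380
```

View pics/s8c.png

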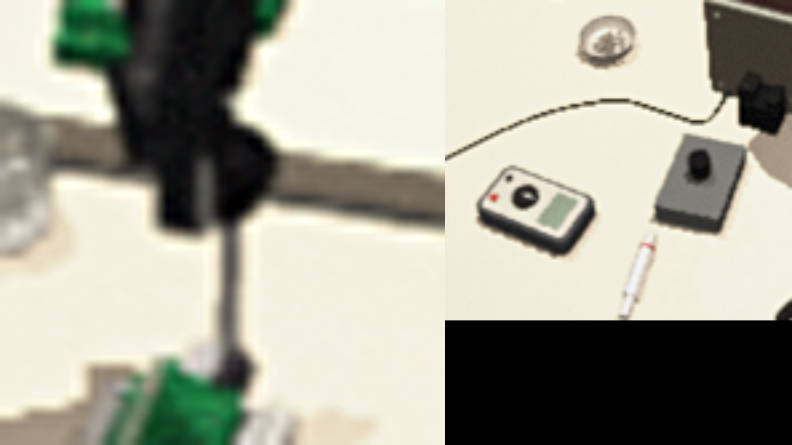

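The rod is now vertical to within about 0.05 rad, from (236,365) to (229,235). The cover, tester and gauge have not moved; the pixel changes there are the arm's shadow. Handing in.

```bash
python3 -c "
from h import *
st(); print(job.finish_job())"
```

```text
14.65 pos [ 0.537  -0.1745  0.1124] rot [-0.0035  0.0002  1.      0.0002] F [-7.7135 -1.4178 -1.6685] w 0.317
the job is handed in; nothing more can be done
None
```

I lifted the cover off by its knob and set it down right way up on bare table at about (0.504, 0.255). I then swung the lever upright by its barrel knob and handed the job in at 14.65 s, still holding it there.

**Last checks:**
- **Lever:** in the last side picture the rod stands within about 0.05 rad of upright, which puts the lift within about 0.1 mm of its 16 mm peak. I judged this from the picture, as the lift itself can't be read.
- **Grip:** the fingers are shut on the knob, with the opening at 0.317. About 7 N pushes back on the tool along −x, more than the 3 N spring alone should give. The knob lags the fingers by about 10 mm, as the task said it might.
- **Strip:** it looks raised and level in its nest.
- **Cover and neighbours:** the cover stands flat and let go, and the tester, gauge and dish look unmoved.

**One check that failed:** the picture comparison around the cover showed many changed pixels (5380). I put this down to the arm's shadow having moved, because the things there look to be in the same places. I did not measure the bystanders' positions at the end.

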